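Pile glass colour bars in a pyramid

ROBOT

A 6-joint arm with a two-finger parallel gripper is mounted at the origin on the work surface. World frame = base frame: x ahead of the robot, y to its left, z up, the work surface at z = 0. Lengths are in m, angles in rad, forces in N, time in s.
With the tool pointing down it reaches from about 0.375 to 0.9 m from the base axis. Payload 3.1 kg.
Tool frame: the origin (TCP) lies midway between the tips of the shut fingers; the grasp point (between the pads) lies 19 mm behind it (manip.pinch_z is the distance from the TCP to the grasp point, in m); z points along the fingers, y is the line along which they close (so a half turn about z gives the same grasp; the last joint's range is limited). The gripper opens to 85 mm and grips with 20 to 120 N. Pads are 22 mm wide; open, the fingers measure 114 mm over their backs; the gripper's body (76 mm by 85 mm) begins 54 mm behind the grasp point. The pads swing forward as they close: fully open they stand 13 mm farther back than shut.
Start: joints at [1.042, 0.527, 1.433, -0, 1.181, -0.178], TCP at [0.215, 0.587, 0.231] pointing down, gripper open.
Joint ranges: [-3.08, 3.08], [-0.75, 2.2], [0.22, 2.44], [-1.43, 4.57], [0, 2.65], [-2.85, 2.85]. Speed limits (rad/s): [2.79, 2.79, 3.14, 3.14, 3.14, 3.14].

INTERFACE

Orientations are given as a unit quaternion [x, y, z, w].
In Python, from station import manip, viewer, ticket gives the robot as it stands.
- The arm moves only by the shell command python3 -m creep 'ROWS' [FORCE]. ROWS is JSON, a list of rows, each an object with "slide": the shift along the tool's x, y, z in cm, a list of three; "angular": the turn, a rotation vector about the tool's x, y, z in rad, a list of three; "claw": the opening, from -1 (shut) to 1 (fully open). A call has 1 to 10 rows; each row shifts and turns the commanded pose from where the row before left it, along the tool's axes as they then stand; what a row does not reach is not made up. A row lasts 1/12 s, in which the tool goes at most 41.7 mm and 7.16 degrees, less where a joint would pass 70% of its speed; a pose out of reach is approached as far as the arm can. A call with a gripper value outside its range is refused whole. The fingers move at their own pace and stop on an object; FORCE is the grip in N (left out, the last holds). Time passes only in rows, so rows that do not move let the fingers close. It gives the time, the measured TCP pose, the force, the opening and the grip force at its end, in the units of the state.
- manip.sense(): the state, without advancing time (a new reading comes with each control period).
- viewer.snapshot(name): name is "side" or "top"; returns the picture (480x640x3 uint8, blue, green, red); there is no depth.
- viewer.calibration(name): a dict with "fov_y" (degrees; the focal length in pixels is half the picture's height over the tangent of half this angle, whatever the lens; pixels are square), "cx", "cy" (the principal point, pixels), "T" (4x4, takes a point from camera to world coordinates). Camera axes: x right, y up, looking along -z (the intrinsics and any distortion apply to the point x, -y, -z); pixel columns grow to the right and rows downward; lengths in m; the calibration is good to about 2 mm. A picture is of the moment at which its call begins. calibration takes no time and is no camera call.
- ticket.sign_off(): hands the job in; it is judged then, once.
The state is a dict: "t": time; "q": joint angles; "qd": joint speeds; "tau": joint torques, N m; "tcp_pos": TCP position; "tool_rot": TCP orientation; "force": force on the tool from outside, world axes, zero at the start; "ft_torque": the same for the moment, N m; "finger_gap": opening from 0.0 (shut) to 1.0 (fully open); "gripper_force": force on a finger pad.
Only numpy, scipy, OpenCV 4.12 (cv2) and the standard library are available. Lean on these libraries where they do the work, as an engineer would, in place of code of your own. Each camera call takes 0.05 s, during which the arm holds its last target. There are 200 camera calls.

TASK

Push the red sliding fence of the steel cradle towards the fixed wall until the three amber glass bars lie in a snug row, touching one another with no play left. Then lay the two blue bars from the wooden board gently into the two grooves between them, one in each, in line with the bars below and with their ends about level, and let go. It is glass: do not drop or press the blue bars hard onto the amber ones, and leave the green tumbler and the white-capped jar where they stand.

Things in the scene. Friction and masses are not known exactly. Their poses are not given: they have to be found in the camera images.
- cradle: steel cradle, 90 x 200 mm, level; origin on the table below its middle. Floor at z = 10 mm. At its +y end a fixed steel wall 12 mm thick, up to z = 50 mm, inner face at y = +74 mm; the red fence slides towards it along +y. Low lips at x = +-39 mm stand only 4 mm above the floor: bar ends are open to the fingers. Amber bars lie along x, centres at z = 28 mm
- fence (a joint): position of the red sliding fence, m: 0 is fully open, it grows as the fence moves along the cradle's +y towards the fixed wall. The row of three amber bars is snug at 0.040. It stays where it is left; it takes about 5 N to slide and stands fast when the bars are snug
- fence_push (a point): middle of the outer face (the face looking along the cradle's -y) of the red fence, 30 mm above the table. The fence is 68 mm long along x, 12 mm thick and reaches from 10 to 45 mm above the table. Push here along the cradle's +y; the floor plate behind it ends at cradle y = -110 mm
- groove_1 (a point): where the centre of a blue bar lies when saddled in the groove nearest the fixed wall, once the row is snug (59 mm above the table; blue bar along the cradle's x)
- groove_2 (a point): the same for the other groove, 36 mm farther from the wall, so the two blue bars then lie touching or nearly touching: grip the bars by their flat ends, the fingers closing along the bar
- board: wooden board 54 x 136 mm, 12 mm thick, origin on the table below its middle, with low ridges (5 mm high) that keep two blue bars from rolling; the bars lie along its x at y = -40 and +40 mm, centre height 30 mm, their ends overhanging the board a little
- amber_1: amber solid glass bar, a cylinder 36 mm in diameter and 60 mm long, 150 g; origin at its centre, its x axis along its length (it may have rolled about that axis). Lies in the cradle, nearest the fixed wall
- amber_2: amber solid glass bar, a cylinder 36 mm in diameter and 60 mm long, 150 g; origin at its centre, its x axis along its length (it may have rolled about that axis). Lies in the cradle, in the middle
- amber_3: amber solid glass bar, a cylinder 36 mm in diameter and 60 mm long, 150 g; origin at its centre, its x axis along its length (it may have rolled about that axis). Lies in the cradle, nearest the fence
- blue_1: blue solid glass bar, a cylinder 36 mm in diameter and 60 mm long, 150 g; origin at its centre, its x axis along its length (it may have rolled about that axis). Starts on the wooden board
- blue_2: blue solid glass bar, a cylinder 36 mm in diameter and 60 mm long, 150 g; origin at its centre, its x axis along its length (it may have rolled about that axis). Starts on the wooden board
- tumbler: green glass tumbler, 68 mm across and 82 mm tall, origin at the centre of its underside: leave alone
- jar: closed brown glass jar with a white cap, 68 mm across and 85 mm tall, origin at the centre of its underside: leave alone
Things that resemble listed ones, but are neither listed nor needed, are in the scene too. What is shaped like the amber_1 but pink or turquoise is not meant. Leave any turquoise look-alike of the blue_1 alone.

How it is judged:
By the outcome, as a careful person would: the job done as asked, in the order asked, and still so for the second after the job is handed in, with the robot touching nothing.
It also fails if it takes over 58 s, if anything falls off the work surface, if the arm or the gripper's body presses on something with over 40 N, if the wrist force passes 120 N, or if a joint passes its speed limit or range.

## Working session

There is one attempt and no reset: what is moved stays moved. The work goes in short steps, Python scripts to look and compute and a shell command to move; the robot and the scene stay as the last step left them, time stands still between calls to the robot, and variables do not carry over. Pictures are saved under pics/ and viewed, at most 10 in all, crops included, and the job is handed in when it is done.

```bash
ls; mkdir -p pics; python3 - <<'E'
from station import manip, viewer
import cv2
for n in("side","top"):
    cv2.imwrite(f"pics/{n}0.png",viewer.snapshot(n)); print(n,viewer.calibration(n))
s=manip.sense();print(s['t'],s['tcp_pos'],s['tool_rot'],s['finger_gap'],manip.pinch_z)
E
```

```text
pics
side {'fov_y': 51.05290230821412, 'cx': 316.69243933392704, 'cy': 238.25977932594557, 'T': array([[ 0.96878922,  0.14126024, -0.20369826,  0.35616374],
       [-0.24682816,  0.62555129, -0.74010908, -0.61876042],
       [ 0.02287572,  0.76728816,  0.64089435,  0.64189778],
       [ 0.        ,  0.        ,  0.        ,  1.        ]])}
top {'fov_y': 52.80730486073543, 'cx': 314.3136564336215, 'cy': 244.4862607526183, 'T': array([[ 0.01179776,  0.99278549, -0.11932219,  0.41805669],
       [-0.99973254,  0.01408493,  0.01834286,  0.06033585],
       [ 0.01989117,  0.11907387,  0.99268613,  1.01732148],
       [ 0.        ,  0.        ,  0.        ,  1.        ]])}
0.1 [0.21442846 0.58635878 0.23042411] [ 1.74516371e-01  9.84653764e-01 -9.43422280e-04 -3.34949751e-04] 0.9975218319932296 0.0187
```

View pics/side0.png

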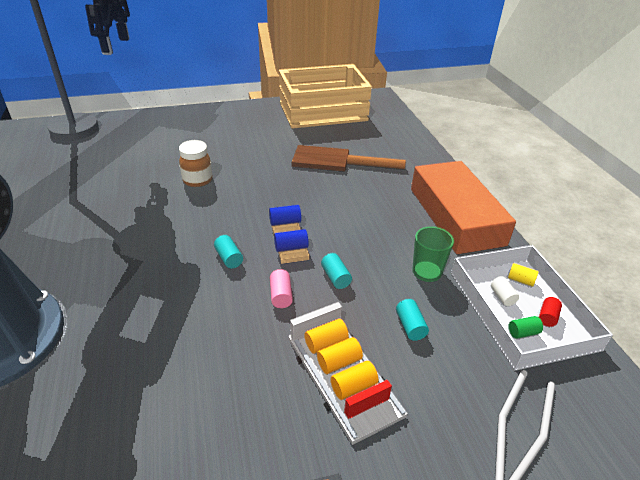

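View pics/top0.png

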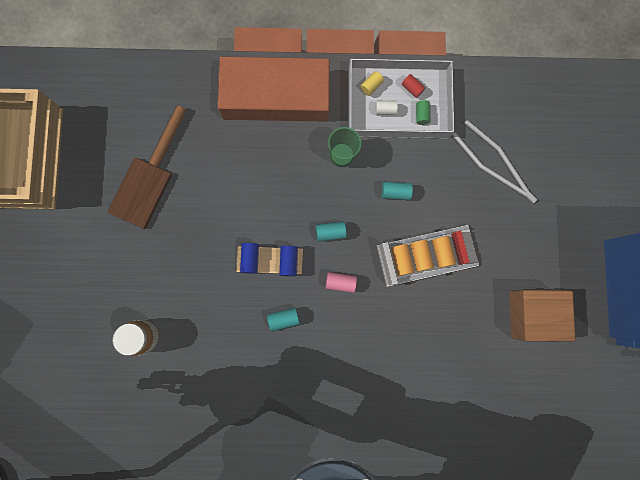

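The side view shows the cradle around (350,375), with its wall at (316,318) and the red fence at (368,399). The blue bars are at (285,215) and (291,240). The turquoise look-alikes are at (229,251), (337,270) and (412,319), the pink one at (281,288). In the top view the blue bars are at (249,258) and (288,260), the ambers at (402,260), (422,255) and (444,251), and the fence at (462,247). The other red and blue things in view, the small red bar in the tray at (413,86) and the blue panel on the right, don't match. I'll use the dark-blue bars on the board and the red plate in the cradle.

```bash
cat > h.py <<'E'
import numpy as np, cv2
from station import manip, viewer
def ray(n,uv):
    c=viewer.calibration(n);f=240/np.tan(np.radians(c['fov_y']/2));T=np.array(c['T'])
    d=T[:3,:3]@np.array([(uv[0]-c['cx'])/f,-(uv[1]-c['cy'])/f,-1]);return T[:3,3],d/np.linalg.norm(d)
def plane(n,uv,z):
    o,d=ray(n,uv);return o+d*(z-o[2])/d[2]
def proj(n,p):
    c=viewer.calibration(n);f=240/np.tan(np.radians(c['fov_y']/2));T=np.array(c['T'])
    q=T[:3,:3].T@(np.asarray(p)-T[:3,3]);return np.array([c['cx']+f*q[0]/-q[2],c['cy']-f*q[1]/-q[2]])
def tri(a,b):
    (o1,d1),(o2,d2)=ray("top",a),ray("side",b)
    t=np.linalg.lstsq(np.c_[d1,-d2],o2-o1,rcond=None)[0];p,q=o1+t[0]*d1,o2+t[1]*d2
    return (p+q)/2,np.linalg.norm(p-q)
R={'blue':((112,150,60),(128,255,255)),'amber':((12,150,120),(24,255,255)),'red':((0,200,80),(4,255,255)),'red2':((176,200,80),(180,255,255))}
def blobs(img,c,roi,amin=60):
    h=cv2.cvtColor(img,cv2.COLOR_BGR2HSV);m=cv2.inRange(h,*R[c])
    if c=='red': m|=cv2.inRange(h,*R['red2'])
    k=np.zeros_like(m);x0,y0,x1,y1=roi;k[y0:y1,x0:x1]=m[y0:y1,x0:x1]
    cs=[q for q in cv2.findContours(k,cv2.RETR_EXTERNAL,cv2.CHAIN_APPROX_NONE)[0] if cv2.contourArea(q)>amin]
    return sorted([(cv2.minAreaRect(q),q) for q in cs],key=lambda r:r[0][0][0])
E
cat > m.py <<'E'
from h import *
t,s=viewer.snapshot("top"),viewer.snapshot("side")
for c,rt,rs in(('blue',(220,225,330,295),(255,190,330,262)),('amber',(375,215,490,295),(295,300,410,420)),('red',(375,215,490,295),(295,360,410,430))):
    bt,bs=blobs(t,c,rt),blobs(s,c,rs)
    print(c,len(bt),len(bs))
    for a,b in zip(bt,bs):
        p,e=tri(a[0][0],b[0][0]); 
        bx=cv2.boxPoints(a[0]);L=[plane("top",q,p[2]) for q in bx]
        e1,e2=L[1]-L[0],L[2]-L[1];l=e1 if np.linalg.norm(e1)>np.linalg.norm(e2) else e2
        print(np.round(a[0][0],1),np.round(b[0][0],1),'p',np.round(p,4),'err',round(e,4),'len',np.linalg.norm(e1).round(4),np.linalg.norm(e2).round(4),'ax deg',np.degrees(np.arctan2(l[1],l[0])).round(1))
E
python3 - <<'E'
exec(open('m.py').read())
b=[cv2.resize(t[215:300,220:490],None,fx=2.9,fy=2.9,interpolation=2),cv2.resize(s[190:440,255:425],None,fx=1.3,fy=1.3,interpolation=2)]
k=np.zeros((600,800,3),np.uint8)
for i,y in((0,0),(1,260)): k[y:y+b[i].shape[0],:b[i].shape[1]]=b[i]
cv2.imwrite('pics/crop1.png',k)
E
```

```text
blue 2 2
[248.5 257.5] [285.  214.4] p [0.5077 0.1766 0.0282] err 0.0007 len 0.0606 0.0331 ax deg -1.0
[288.  260.5] [291.2 239.8] p [0.5029 0.0956 0.0288] err 0.0003 len 0.0329 0.0597 ax deg -179.1
amber 3 2
[402.6 259.3] [333.3 344.6] p [ 0.5146 -0.1452  0.0085] err 0.008 len 0.0317 0.0609 ax deg -167.6
[421.4 255.1] [354.9 384.3] p [ 0.5324 -0.196  -0.0323] err 0.017 len 0.0361 0.0637 ax deg -166.8
red 0 1
```

View pics/crop1.png

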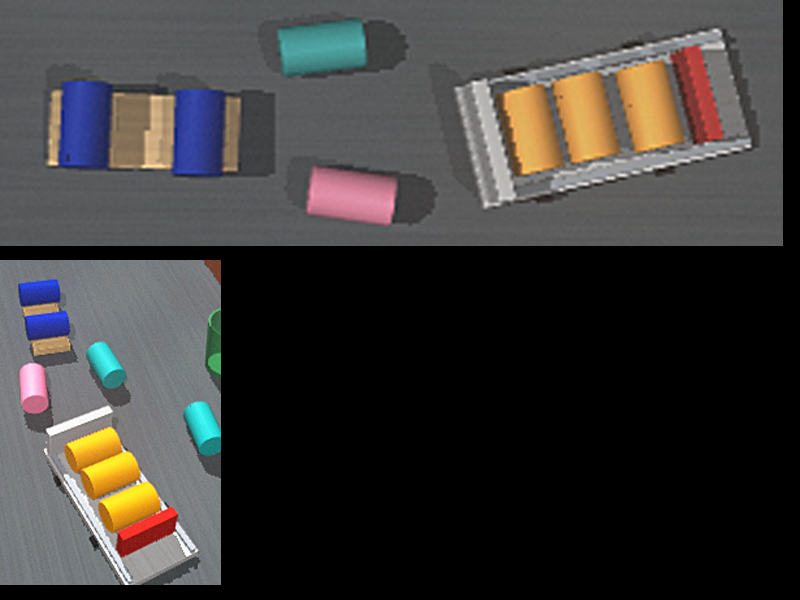

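The crop confirms two dark-blue bars on the board and three amber bars plus the red fence in the cradle. The turquoise and pink bars stand apart. Next I'll work out the cradle frame from the fence, amber bars and wall.

```bash
sed -i "s/'red':((0,200,80)/'red':((0,140,80)/; s/'red2':((176,200,80)/'red2':((174,140,80)/" h.py
cat > cr.py <<'E'
from h import *
t,s=viewer.snapshot("top"),viewer.snapshot("side")
for a,q in blobs(t,'amber',(375,215,490,295)):
    bx=[plane("top",k,.036)[:2] for k in cv2.boxPoints(a)];l=max([bx[1]-bx[0],bx[2]-bx[1]],key=np.linalg.norm)
    print('amber',np.round(plane("top",a[0],.030),4),np.degrees(np.arctan(l[1]/l[0])).round(1))
for a,q in blobs(s,'amber',(295,300,410,420)): print('side amber',np.round(a[0],1))
for a,q in blobs(t,'red',(375,215,490,295)):
    print('red top',np.round(a[0],1),[np.round(plane("top",k,.045)[:2],4) for k in cv2.boxPoints(a)])
for a,q in blobs(s,'red',(330,370,410,430)):
    ap=cv2.approxPolyDP(q,2.5,True)[:,0];print('red side poly',[(k.tolist(),np.round(plane("side",k,.045)[:2],4),np.round(plane("side",k,.010)[:2],4)) for k in ap])
# light cradle outline in top
h=cv2.cvtColor(t,cv2.COLOR_BGR2HSV);m=((h[...,2]>125)&(h[...,1]<60)).astype(np.uint8)*255
k=np.zeros_like(m);k[215:300,372:490]=m[215:300,372:490]
n,lab,st,_=cv2.connectedComponentsWithStats(k)
pts=np.argwhere(k>0)[:,::-1]; r=cv2.minAreaRect(pts.astype(np.float32))
print('outline',np.round(cv2.boxPoints(r),1).tolist(),[np.round(plane("top",u,.014)[:2],4) for u in cv2.boxPoints(r)])
E
python3 cr.py
```

```text
amber [ 0.5087 -0.1397  0.03  ] 12.4
amber [ 0.518  -0.1791  0.03  ] 13.2
amber [ 0.5264 -0.2248  0.03  ] 12.9
side amber [333.3 344.9]
side amber [354.8 384.4]
red top [460.1 247.2] [array([ 0.5629, -0.236 ]), array([ 0.569 , -0.2563]), array([ 0.5044, -0.2731]), array([ 0.4985, -0.253 ])]
red side poly [([389, 382], array([ 0.567 , -0.2526]), array([ 0.5793, -0.2312])), ([384, 380], array([ 0.5613, -0.248 ]), array([ 0.5734, -0.2262])), ([346, 398], array([ 0.5016, -0.2628]), array([ 0.5102, -0.2419])), ([344, 412], array([ 0.493 , -0.2821]), array([ 0.5011, -0.2623])), ([348, 418], array([ 0.4956, -0.2915]), array([ 0.5038, -0.2723])), ([387, 399], array([ 0.5549, -0.2771]), array([ 0.5666, -0.257 ]))]
outline [[376.5, 244.1999969482422], [468.8999938964844, 223.10000610351562], [478.5, 265.29998779296875], [386.1000061035156, 286.29998779296875]] [array([ 0.5412, -0.0886]), array([ 0.5888, -0.2848]), array([ 0.4996, -0.3027]), array([ 0.4533, -0.1082])]
```

```bash
python3 -m creep '[{"slide":[0,0,0],"angular":[0,0,0.1233],"claw":-1},{"slide":[0,0,0],"angular":[0,0,0.1233],"claw":-1},{"slide":[0,0,0],"angular":[0,0,0.1233],"claw":-1},{"slide":[0,0,0],"angular":[0,0,0.1233],"claw":-1},{"slide":[0,0,0],"angular":[0,0,0.1233],"claw":-1},{"slide":[0,0,0],"angular":[0,0,0.1233],"claw":-1},{"slide":[0,0,0],"angular":[0,0,0.1233],"claw":-1},{"slide":[0,0,0],"angular":[0,0,0.1233],"claw":-1}]'
cat > st.py <<'E'
from station import manip
import numpy as np
from scipy.spatial.transform import Rotation as Ro
s=manip.sense();M=Ro.from_quat(s['tool_rot']).as_matrix();p=np.array(s['tcp_pos'])
a=np.radians(13.4);ux=np.array([np.cos(a),np.sin(a)]);uy=np.array([-ux[1],ux[0]])
print('t',round(s['t'],2),'p',p.round(4),"x'y'",(p[:2]@ux).round(4),(p[:2]@uy).round(4),'yaw',np.degrees(np.arctan2(M[1,1],M[0,1])).round(2),'tilt',M[:2,2].round(4),'F',np.round(s['force'],1),'gap',round(s['finger_gap'],3),'gf',np.round(s['gripper_force'],1),'q6',round(s['q'][5],2))
E
python3 st.py
```

```text
t: 0.97
tcp_pos: [0.2147, 0.5869, 0.2312]
tool_rot: [0.622, 0.783, -0.0, 0.0]
force: [-0.6, -0.5, 0.3]
finger_gap: -0.001
gripper_force: 0.0
t 0.97 p [0.2147 0.5869 0.2312] x'y' 0.3448 0.5211 yaw 13.04 tilt [-0.0002 -0.0002] F [-0.6 -0.5  0.3] gap -0.001 gf 0.0 q6 0.81
```

```bash
python3 -m creep '[{"slide":[-3.87,0.48,0],"angular":[0,0,0],"claw":-1},{"slide":[-3.87,0.48,0],"angular":[0,0,0],"claw":-1},{"slide":[-3.87,0.48,0],"angular":[0,0,0],"claw":-1},{"slide":[-3.87,0.48,0],"angular":[0,0,0],"claw":-1},{"slide":[-3.87,0.48,0],"angular":[0,0,0],"claw":-1},{"slide":[-3.87,0.48,0],"angular":[0,0,0],"claw":-1},{"slide":[-3.87,0.48,0],"angular":[0,0,0],"claw":-1},{"slide":[-3.87,0.48,0],"angular":[0,0,0],"claw":-1},{"slide":[-3.87,0.48,0],"angular":[0,0,0],"claw":-1},{"slide":[-3.87,0.48,0],"angular":[0,0,0],"claw":-1}]'
python3 -m creep '[{"slide":[-3.87,0.48,0],"angular":[0,0,0],"claw":-1},{"slide":[-3.87,0.48,0],"angular":[0,0,0],"claw":-1},{"slide":[-3.87,0.48,0],"angular":[0,0,0],"claw":-1},{"slide":[-3.87,0.48,0],"angular":[0,0,0],"claw":-1},{"slide":[-3.87,0.48,0],"angular":[0,0,0],"claw":-1},{"slide":[-3.87,0.48,0],"angular":[0,0,0],"claw":-1},{"slide":[-3.87,0.48,0],"angular":[0,0,0],"claw":-1},{"slide":[-3.87,0.48,0],"angular":[0,0,0],"claw":-1},{"slide":[-3.87,0.48,0],"angular":[0,0,0],"claw":-1},{"slide":[-3.87,0.48,0],"angular":[0,0,0],"claw":-1}]'; python3 st.py
```

```text
t: 1.8
tcp_pos: [0.3513, 0.2199, 0.2316]
tool_rot: [0.62, 0.785, 0.0, 0.0]
force: [1.0, 0.3, -0.2]
finger_gap: 0.001
gripper_force: 0.0
t: 2.63
tcp_pos: [0.4876, -0.1459, 0.2314]
tool_rot: [0.62, 0.785, 0.0, 0.0]
force: [0.2, 1.5, 0.2]
finger_gap: 0.006
gripper_force: 0.0
t 2.63 p [ 0.4876 -0.1459  0.2314] x'y' 0.4405 -0.2549 yaw 13.35 tilt [ 0.0003 -0.    ] F [0.2 1.5 0.2] gap 0.006 gf 0.0 q6 -0.74
```

```bash
python3 -m creep '[{"slide":[-3.85,0.49,0],"angular":[0,0,0],"claw":-1},{"slide":[-3.85,0.49,0],"angular":[0,0,0],"claw":-1},{"slide":[-3.85,0.49,0],"angular":[0,0,0],"claw":-1},{"slide":[-3.85,0.49,0],"angular":[0,0,0],"claw":-1},{"slide":[0,0,3.8],"angular":[0,0,0],"claw":-1},{"slide":[0,0,3.8],"angular":[0,0,0],"claw":-1},{"slide":[0,0,3.8],"angular":[0,0,0],"claw":-1},{"slide":[0,0,3.8],"angular":[0,0,0],"claw":-1},{"slide":[0,0,2],"angular":[0,0,0],"claw":-1},{"slide":[0,0,0],"angular":[0,0,0],"claw":-1}]'
python3 st.py; python3 -c "
from h import *
t=viewer.snapshot('top');s=viewer.snapshot('side')
a=cv2.resize(t[205:300,370:520],None,fx=4,fy=4,interpolation=2);b=cv2.resize(s[290:460,280:440],None,fx=1.2,fy=1.2,interpolation=2)
k=np.zeros((600,800,3),np.uint8);k[:a.shape[0],:a.shape[1]]=a;k[385:385+b.shape[0],:b.shape[1]]=b
cv2.imwrite('pics/push0.png',k)"
```

```text
t: 3.47
tcp_pos: [0.5387, -0.2868, 0.0541]
tool_rot: [0.62, 0.785, 0.0, -0.005]
force: [-0.5, 0.4, 0.3]
finger_gap: -0.004
gripper_force: 0.0
t 3.47 p [ 0.5387 -0.2868  0.0541] x'y' 0.4576 -0.4038 yaw 13.37 tilt [-0.0086  0.0068] F [-0.5  0.4  0.3] gap -0.004 gf 0.0 q6 -0.91
```

View pics/push0.png

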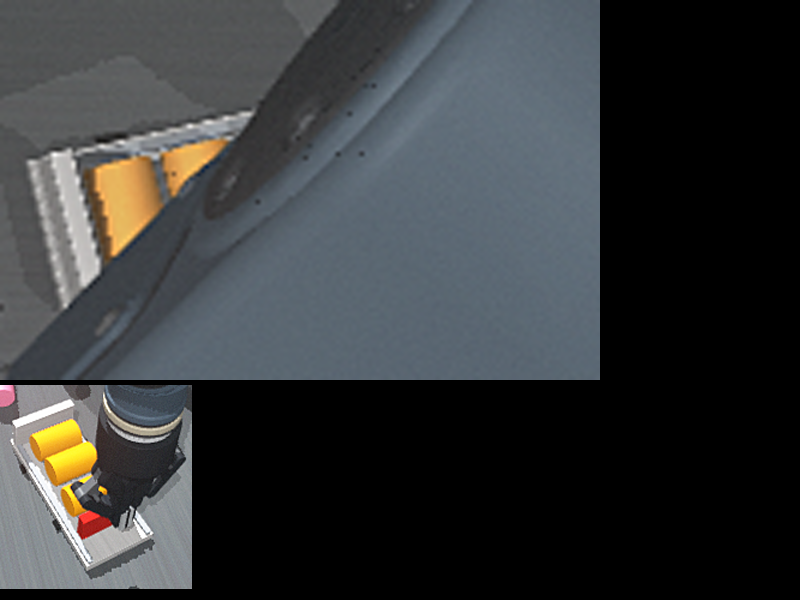

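The top view is blocked by the arm. The side view shows the shut fingers standing just outside the red fence. I'll go down and start pushing gently.

```bash
python3 -m creep '[{"slide":[0,0,0],"angular":[0,0,0],"claw":-1},{"slide":[0,0,1.5],"angular":[0,0,0],"claw":-1},{"slide":[0,0,1.5],"angular":[0,0,0],"claw":-1},{"slide":[0,0,0],"angular":[0,0,0],"claw":-1},{"slide":[0,0,0],"angular":[0,0,0],"claw":-1}]'; python3 st.py
```

```text
t: 3.98
tcp_pos: [0.5427, -0.2896, 0.0309]
tool_rot: [0.62, 0.785, -0.0, 0.001]
force: [-0.8, 0.7, 0.1]
finger_gap: -0.001
gripper_force: 0.0
t 3.98 p [ 0.5427 -0.2896  0.0309] x'y' 0.4608 -0.4075 yaw 13.39 tilt [ 0.0016 -0.0013] F [-0.8  0.7  0.1] gap -0.001 gf 0.0 q6 -0.91
```

```bash
python3 -m creep '[{"slide":[0,0,0.8],"angular":[0,0,0],"claw":-1},{"slide":[0.8,0,0],"angular":[0,0,0],"claw":-1},{"slide":[0.8,0,0],"angular":[0,0,0],"claw":-1},{"slide":[0.6,0,0],"angular":[0,0,0],"claw":-1},{"slide":[0.6,0,0],"angular":[0,0,0],"claw":-1},{"slide":[0.6,0,0],"angular":[0,0,0],"claw":-1},{"slide":[0.6,0,0],"angular":[0,0,0],"claw":-1},{"slide":[0,0,0],"angular":[0,0,0],"claw":-1}]'; python3 st.py
python3 -m creep '[{"slide":[0.4,0,0],"angular":[0,0,0],"claw":-1},{"slide":[0.3,0,0],"angular":[0,0,0],"claw":-1},{"slide":[0,0,0],"angular":[0,0,0],"claw":-1}]'; python3 st.py
```

```text
t: 4.65
tcp_pos: [0.5332, -0.2502, 0.022]
tool_rot: [0.619, 0.785, -0.0, 0.001]
force: [0.7, -2.9, -0.7]
finger_gap: -0.001
gripper_force: 1.6
t 4.65 p [ 0.5332 -0.2502  0.022 ] x'y' 0.4607 -0.367 yaw 13.46 tilt [ 0.0016 -0.0022] F [ 0.7 -2.9 -0.7] gap -0.001 gf 1.6 q6 -0.86
t: 4.9
tcp_pos: [0.5316, -0.2441, 0.022]
tool_rot: [0.62, 0.785, -0.0, 0.001]
force: [-0.3, -4.0, 0.5]
finger_gap: 0.0
gripper_force: 2.2
t 4.9 p [ 0.5316 -0.2441  0.022 ] x'y' 0.4606 -0.3606 yaw 13.42 tilt [ 0.0016 -0.0021] F [-0.3 -4.   0.5] gap 0.0 gf 2.2 q6 -0.85
```

Moving at about 4 N. I'll keep going in small steps until it stalls.

```bash
python3 -m creep '[{"slide":[0.3,0,0],"angular":[0,0,0],"claw":-1},{"slide":[0.2,0,0],"angular":[0,0,0],"claw":-1},{"slide":[0,0,0],"angular":[0,0,0],"claw":-1}]' >/dev/null; python3 st.py
python3 -m creep '[{"slide":[0.2,0,0],"angular":[0,0,0],"claw":-1},{"slide":[0,0,0],"angular":[0,0,0],"claw":-1}]'>/dev/null; python3 st.py
```

```text
t 5.15 p [ 0.5316 -0.2432  0.0221] x'y' 0.4608 -0.3598 yaw 13.54 tilt [ 0.0045 -0.0085] F [ -1.8 -15.   -3.6] gap -0.001 gf 6.7 q6 -0.85
t 5.32 p [ 0.5316 -0.2431  0.0221] x'y' 0.4608 -0.3597 yaw 13.56 tilt [ 0.0058 -0.0111] F [ -2.5 -18.7  -5.1] gap -0.0 gf 8.7 q6 -0.85
```

```bash
python3 -m creep '[{"slide":[0.15,0,0],"angular":[0,0,0],"claw":-1},{"slide":[0,0,0],"angular":[0,0,0],"claw":-1}]'>/dev/null; python3 st.py
```

```text
t 5.48 p [ 0.5317 -0.243   0.0222] x'y' 0.4609 -0.3596 yaw 13.58 tilt [ 0.0067 -0.0131] F [ -3.3 -22.4  -6.1] gap -0.0 gf 10.3 q6 -0.84
```

Stalled at 22 N, so the row is snug. Next: back off, lift, turn to the board's yaw, and open.

```bash
python3 -m creep '[{"slide":[-0.5,0,0],"angular":[0,0,0],"claw":-1},{"slide":[-1.5,0,0],"angular":[0,0,0],"claw":-1},{"slide":[0,0,0],"angular":[0,0,0],"claw":-1},{"slide":[0,0,-3],"angular":[0,0,0],"claw":-1},{"slide":[0,0,-4],"angular":[0,0,0],"claw":-1},{"slide":[0,0,-4],"angular":[0,0,0],"claw":-1},{"slide":[0,0,-3],"angular":[0,0,0],"claw":-1},{"slide":[0,0,0],"angular":[0,0,0.117],"claw":1},{"slide":[0,0,0],"angular":[0,0,0.117],"claw":1},{"slide":[4,-0.37,0],"angular":[0,0,0],"claw":1}]'>/dev/null
python3 -m creep '[{"slide":[4,-0.37,0],"angular":[0,0,0],"claw":1},{"slide":[4,-0.37,0],"angular":[0,0,0],"claw":1},{"slide":[4,-0.37,0],"angular":[0,0,0],"claw":1},{"slide":[4,-0.37,0],"angular":[0,0,0],"claw":1},{"slide":[4,-0.37,0],"angular":[0,0,0],"claw":1},{"slide":[4,-0.37,0],"angular":[0,0,0],"claw":1},{"slide":[0,0,0],"angular":[0,0,0],"claw":1}]'
python3 st.py; python3 cr.py;python3 m.py | head -3; python3 -c "
from h import *
t=viewer.snapshot('top');s=viewer.snapshot('side')
a=cv2.resize(t[215:300,220:490],None,fx=2.9,fy=2.9,interpolation=2);b=cv2.resize(s[190:440,255:425],None,fx=1.35,fy=1.35,interpolation=2)
k=np.zeros((600,800,3),np.uint8);k[:a.shape[0],:a.shape[1]]=a;k[255:255+b.shape[0],:b.shape[1]]=b
cv2.imwrite('pics/push1.png',k)"
```

```text
t: 6.9
tcp_pos: [0.5041, 0.033, 0.161]
tool_rot: [0.705, 0.709, -0.0, -0.003]
force: [0.4, -0.4, -0.2]
finger_gap: 1.003
gripper_force: 0.0
t 6.9 p [0.5041 0.033  0.161 ] x'y' 0.498 -0.0847 yaw 0.37 tilt [-0.0054  0.0041] F [ 0.4 -0.4 -0.2] gap 1.003 gf 0.0 q6 -0.17
amber [ 0.5078 -0.1375  0.03  ] 8.8
amber [ 0.516  -0.1698  0.03  ] 11.7
amber [ 0.5219 -0.2058  0.03  ] 12.4
side amber [333.6 346.9]
red top [445.9 250.3] [array([ 0.5579, -0.2136]), array([ 0.5604, -0.2228]), array([ 0.4961, -0.2375]), array([ 0.4937, -0.2284])]
red side poly [([377, 370], array([ 0.5574, -0.2301]), array([ 0.5692, -0.2073])), ([354, 370], array([ 0.5256, -0.2225]), array([ 0.5356, -0.1993])), ([334, 379], array([ 0.494 , -0.2303]), array([ 0.5021, -0.2075])), ([333, 394], array([ 0.4863, -0.2528]), array([ 0.4939, -0.2313])), ([337, 398], array([ 0.4898, -0.2599]), array([ 0.4977, -0.2389])), ([374, 381], array([ 0.5472, -0.2463]), array([ 0.5584, -0.2244]))]
outline [[376.3999938964844, 244.1999969482422], [468.79998779296875, 223.0], [478.5, 265.20001220703125], [386.1000061035156, 286.3999938964844]] [array([ 0.5411, -0.0883]), array([ 0.5891, -0.2846]), array([ 0.4998, -0.3026]), array([ 0.4531, -0.1082])]
blue 2 2
[248.7 257.6] [285.1 214.4] p [0.5077 0.1763 0.0284] err 0.0006 len 0.0609 0.0334 ax deg -1.3
[294.4 264. ] [291.2 239.8] p [0.4974 0.0817 0.0408] err 0.0049 len 0.0481 0.0119 ax deg -11.5
```

View pics/push1.png

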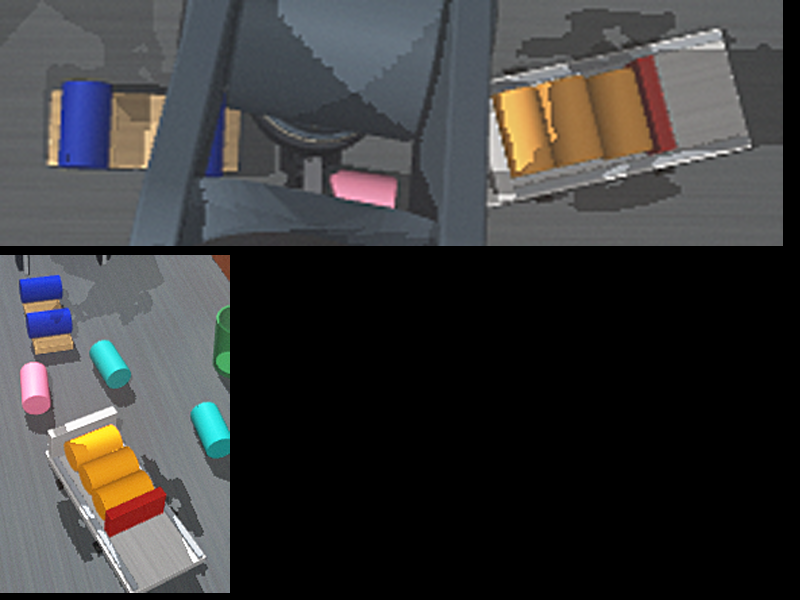

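The view shows the row snug against the wall with the fence behind it, and the blue bars undisturbed. The amber spacing reads 33 and 36 mm, consistent with touching. Next, the nearer blue bar at (0.503, 0.0956).

```bash
python3 -m creep '[{"slide":[3,0,0],"angular":[0,0,0],"claw":1},{"slide":[3.2,0,0],"angular":[0,0,0],"claw":1},{"slide":[0,0,3],"angular":[0,0,0],"claw":1},{"slide":[0,0,3],"angular":[0,0,0],"claw":1},{"slide":[0,0,0],"angular":[0,0,0],"claw":1},{"slide":[0,0,0],"angular":[0,0,0],"claw":1}]'>/dev/null; python3 st.py
```

```text
t 7.7 p [0.5071 0.0863 0.1002] x'y' 0.5133 -0.0335 yaw -0.15 tilt [-0.0042  0.0002] F [-0.7  0.9 -0.5] gap 0.999 gf 0.0 q6 -0.05
```

```bash
python3 -m creep '[{"slide":[0.9,-0.4,0],"angular":[0,0,0],"claw":1},{"slide":[0,0,1.5],"angular":[0,0,0],"claw":1},{"slide":[0,0,1.5],"angular":[0,0,0],"claw":1},{"slide":[0,0,0],"angular":[0,0,0],"claw":1},{"slide":[0,0,0],"angular":[0,0,0],"claw":1}]'>/dev/null; python3 st.py; python3 -c "
from h import *
s=viewer.snapshot('side')
cv2.imwrite('pics/gr1.png',cv2.resize(s[130:290,180:380],None,fx=3.6,fy=3.6,interpolation=2))"
```

```text
t 8.12 p [0.5045 0.0963 0.0724] x'y' 0.513 -0.0232 yaw -0.07 tilt [0.0011 0.    ] F [ 0.9 -0.4  0.4] gap 0.996 gf 0.0 q6 -0.03
```

View pics/gr1.png

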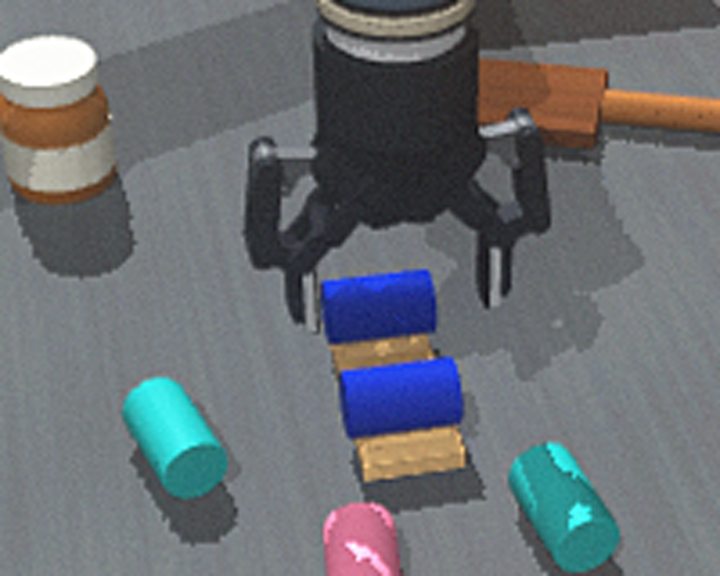

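The open gripper straddles the near blue bar, with the pads at crop (312,300) and (493,275) and the bar at (402,397). Alignment looks right, so I'll descend.

```bash
python3 -c "
from h import *
for z in(.072,.08,.085,.09): print(z,[proj('side',(.5045+d,.0963,z)).round(1) for d in(-.0425,.0425)])"
python3 -m creep '[{"slide":[0,-0.1,1.5],"angular":[0,0,0],"claw":1},{"slide":[0,0,1.5],"angular":[0,0,0],"claw":1},{"slide":[0,0,1.5],"angular":[0,0,0],"claw":1},{"slide":[0,0,1],"angular":[0,0,0],"claw":1},{"slide":[0,0,0.4],"angular":[0,0,0],"claw":1},{"slide":[0,0,0],"angular":[0,0,0],"claw":1},{"slide":[0,0,0],"angular":[0,0,0],"claw":1}]'>/dev/null; python3 st.py
```

```text
0.072 [array([269. , 224.6]), array([314.2, 218.3])]
0.08 [array([268.8, 221.1]), array([314.3, 214.9])]
0.085 [array([268.7, 218.9]), array([314.3, 212.7])]
0.09 [array([268.6, 216.7]), array([314.4, 210.6])]
t 8.75 p [0.5035 0.0964 0.0129] x'y' 0.5122 -0.0229 yaw -0.03 tilt [ 0.0009 -0.    ] F [ 0.  -1.2 -0.9] gap 0.998 gf 0.0 q6 -0.03
```

```bash
python3 -m creep '[{"slide":[0,0,0],"angular":[0,0,0],"claw":-1},{"slide":[0,0,0],"angular":[0,0,0],"claw":-1},{"slide":[0,0,0],"angular":[0,0,0],"claw":-1},{"slide":[0,0,0],"angular":[0,0,0],"claw":-1},{"slide":[0,0,0],"angular":[0,0,0],"claw":-1},{"slide":[0,0,0],"angular":[0,0,0],"claw":-1}]' 35; python3 st.py
```

```text
t: 9.25
tcp_pos: [0.5035, 0.0964, 0.0132]
tool_rot: [0.707, 0.707, 0.0, 0.001]
force: [-0.5, -0.0, 6.1]
finger_gap: 0.7
gripper_force: 36.8
t 9.25 p [0.5035 0.0964 0.0132] x'y' 0.5121 -0.0229 yaw -0.01 tilt [ 0.0014 -0.0001] F [-0.5 -0.   6.1] gap 0.7 gf 36.8 q6 -0.03
```

```bash
python3 -m creep '[{"slide":[0,0,-1],"angular":[0,0,0],"claw":-1},{"slide":[0,0,-2],"angular":[0,0,0],"claw":-1},{"slide":[0,0,-3],"angular":[0,0,0],"claw":-1},{"slide":[0,0,-3],"angular":[0,0,0],"claw":-1},{"slide":[0,0,-3],"angular":[0,0,0],"claw":-1},{"slide":[0,0,0],"angular":[0,0,-0.117],"claw":-1},{"slide":[0,0,0],"angular":[0,0,-0.117],"claw":-1},{"slide":[0,0,0],"angular":[0,0,0],"claw":-1}]' ; python3 st.py
python3 -m creep '[{"slide":[-2.7,-0.5,0],"angular":[0,0,0],"claw":-1},{"slide":[-2.7,-0.5,0],"angular":[0,0,0],"claw":-1},{"slide":[-2.7,-0.5,0],"angular":[0,0,0],"claw":-1},{"slide":[-2.7,-0.6,0],"angular":[0,0,0],"claw":-1},{"slide":[-2.7,-0.6,0],"angular":[0,0,0],"claw":-1},{"slide":[-2.7,-0.6,0],"angular":[0,0,0],"claw":-1},{"slide":[-2.7,-0.6,0],"angular":[0,0,0],"claw":-1},{"slide":[-2.7,-0.6,0],"angular":[0,0,0],"claw":-1},{"slide":[-2.6,-0.6,0],"angular":[0,0,0],"claw":-1},{"slide":[0,0,0],"angular":[0,0,0],"claw":-1}]'>/dev/null; python3 st.py
```

```text
t: 9.92
tcp_pos: [0.503, 0.0965, 0.1335]
tool_rot: [0.619, 0.785, 0.0, 0.001]
force: [1.0, -0.4, -1.8]
finger_gap: 0.697
gripper_force: 38.9
t 9.92 p [0.503  0.0965 0.1335] x'y' 0.5117 -0.0227 yaw 13.5 tilt [0.0015 0.    ] F [ 1.  -0.4 -1.8] gap 0.697 gf 38.9 q6 -0.26
t 10.75 p [ 0.5106 -0.1559  0.1324] x'y' 0.4605 -0.2699 yaw 12.97 tilt [ 0.0025 -0.003 ] F [ 0.6  0.3 -1.4] gap 0.698 gf 38.8 q6 -0.73
```

```bash
python3 -m creep '[{"slide":[0,0,2],"angular":[0,0,0],"claw":-1},{"slide":[0,0,2],"angular":[0,0,0],"claw":-1},{"slide":[0,0,2],"angular":[0,0,0],"claw":-1},{"slide":[0,0,0],"angular":[0,0,0],"claw":-1},{"slide":[0,0,0],"angular":[0,0,0],"claw":-1}]'>/dev/null; python3 st.py
python3 - <<'E'
from h import *
s=viewer.snapshot('side');p=manip.sense()['tcp_pos']
cv2.imwrite('pics/pl1.png',cv2.resize(s[260:430,270:450],None,fx=3.5,fy=3.5,interpolation=2))
a=np.radians(13.4);ux=np.array([np.cos(a),np.sin(a)]);uy=np.array([-ux[1],ux[0]])
for c,z in(('blue',p[2]+.0168),('amber',.028)):
    for r,q in blobs(s,c,(295,290,420,430)):
        w=plane('side',r[0],z)[:2];print(c,np.round(r,1),w.round(4),(w@ux).round(4),(w@uy).round(4))
E
```

```text
t 11.17 p [ 0.5083 -0.1498  0.0714] x'y' 0.4597 -0.2635 yaw 13.3 tilt [-0.0034  0.0019] F [ 0.  -0.1 -1.2] gap 0.7 gf 38.7 q6 -0.73Traceback (most recent call last):
  File "<stdin>", line 7, in <module>
    return _wrapfunc(a, 'round', decimals=decimals, out=out)
    return _wrapit(obj, method, *args, **kwds)
    conv = _array_converter(obj)
ValueError: setting an array element with a sequence. The requested array has an inhomogeneous shape after 1 dimensions. The detected shape was (3,) + inhomogeneous part.
```

View pics/pl1.png

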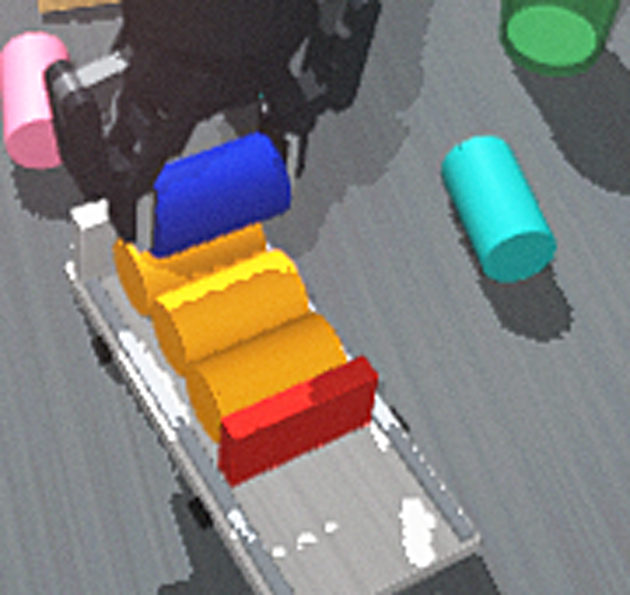

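The blue bar hangs above the first groove, roughly parallel to the ambers, whose left ends are at crop (130,265), (168,320) and (200,390). I'll check the numbers with the same camera, which cancels its bias.

```bash
python3 - <<'E'
from h import *
s=viewer.snapshot('side');p=np.array(manip.sense()['tcp_pos'])
a=np.radians(13.4);ux=np.array([np.cos(a),np.sin(a)]);uy=np.array([-ux[1],ux[0]])
print(p.round(4),(p[:2]@ux).round(4),(p[:2]@uy).round(4))
for c,zz in(('blue',(p[2]+.0168,)),('red',(.045,.010))):
    for r,q in blobs(s,c,(295,290,420,430)):
        print(c,[(k.tolist(),[np.round([plane('side',k,z)[:2]@ux,plane('side',k,z)[:2]@uy],4).tolist() for z in zz]) for k in cv2.approxPolyDP(q,2,True)[:,0]])
        for z in zz: w=plane('side',r[0],z)[:2];print(c,np.round(r[0],1),w.round(4),(w@ux).round(4),(w@uy).round(4))
# amber end-face left edge points from crop, plane z=28
for k in((130,265),(168,320),(200,390)):
    u=(k[0]/3.5+270,k[1]/3.5+260);w=plane('side',u,.028)[:2];print('amber left end',(w@ux).round(4),(w@uy).round(4))
E
```

```text
[ 0.5099 -0.1507  0.073 ] 0.4611 -0.2647
blue [([345, 297], [[0.4957, -0.2459]]), ([317, 307], [[0.4485, -0.245]]), ([315, 332], [[0.4242, -0.2853]]), ([353, 317], [[0.4861, -0.2854]]), ([351, 305], [[0.4955, -0.2639]])]
blue [331.1 314.2] [ 0.5096 -0.1526] 0.4604 -0.2666
red [([374, 362], [[0.4925, -0.3395], [0.5095, -0.3193]]), ([334, 379], [[0.4272, -0.3385], [0.4404, -0.3182]]), ([332, 392], [[0.4147, -0.3553], [0.4271, -0.336]]), ([335, 397], [[0.4146, -0.3638], [0.427, -0.345]]), ([375, 380], [[0.4774, -0.3657], [0.4934, -0.347]]), ([377, 366], [[0.4926, -0.3473], [0.5096, -0.3275]])]
red [354.9 379.8] [ 0.5219 -0.2382] 0.4525 -0.3527
red [354.9 379.8] [ 0.5316 -0.2159] 0.4671 -0.3333
amber left end 0.4347 -0.2416
amber left end 0.4358 -0.2756
amber left end 0.431 -0.313
```

```bash
python3 -m creep '[{"slide":[0,0,1],"angular":[0,0,0],"claw":-1},{"slide":[0,0,1],"angular":[0,0,0],"claw":-1},{"slide":[0,0,0.6],"angular":[0,0,0],"claw":-1},{"slide":[0,0,0],"angular":[0,0,0],"claw":-1},{"slide":[0,0,0],"angular":[0,0,0],"claw":-1}]'>/dev/null; python3 st.py
```

```text
t 11.68 p [ 0.509  -0.1506  0.0457] x'y' 0.4603 -0.2644 yaw 13.38 tilt [-0.0013  0.0007] F [-0.  -0.  -1.9] gap 0.693 gf 38.8 q6 -0.73
```

```bash
python3 -m creep '[{"slide":[0,0,0.2],"angular":[0,0,0],"claw":-1},{"slide":[0,0,0],"angular":[0,0,0],"claw":-1}]'>/dev/null; python3 st.py;  python3 -m creep '[{"slide":[0,0,0.1],"angular":[0,0,0],"claw":-1},{"slide":[0,0,0],"angular":[0,0,0],"claw":-1}]'>/dev/null; python3 st.py
```

```text
t 11.85 p [ 0.5095 -0.1509  0.0442] x'y' 0.4607 -0.2648 yaw 13.38 tilt [ 0.0001 -0.    ] F [-0.  -0.4 -2. ] gap 0.701 gf 38.8 q6 -0.73
t 12.02 p [ 0.5097 -0.1509  0.0435] x'y' 0.4608 -0.265 yaw 13.38 tilt [ 0.0006 -0.0003] F [-0.1  0.3 -1.4] gap 0.697 gf 39.0 q6 -0.73
```

```bash
python3 -m creep '[{"slide":[0,0,0.07],"angular":[0,0,0],"claw":-1},{"slide":[0,0,0],"angular":[0,0,0],"claw":-1}]'>/dev/null; python3 st.py;  python3 -m creep '[{"slide":[0,0,0.05],"angular":[0,0,0],"claw":-1},{"slide":[0,0,0],"angular":[0,0,0],"claw":-1}]'>/dev/null; python3 st.py
```

```text
t 12.18 p [ 0.5097 -0.1509  0.0433] x'y' 0.4609 -0.2649 yaw 13.39 tilt [ 0.0009 -0.0005] F [-0.8  0.4  4.6] gap 0.693 gf 39.5 q6 -0.73
t 12.35 p [ 0.5098 -0.1509  0.0433] x'y' 0.4609 -0.2649 yaw 13.39 tilt [ 0.0011 -0.0006] F [-0.4  0.8  7.1] gap 0.697 gf 39.9 q6 -0.73
```

```bash
python3 -m creep '[{"slide":[0,0,0.04],"angular":[0,0,0],"claw":-1},{"slide":[0,0,0],"angular":[0,0,0],"claw":-1}]'>/dev/null; python3 st.py
```

```text
t 12.52 p [ 0.5098 -0.1509  0.0432] x'y' 0.4609 -0.2649 yaw 13.39 tilt [ 0.0013 -0.0007] F [-1.4  1.8 10.3] gap 0.696 gf 40.2 q6 -0.73
```

Contact shows up as a small vertical force with hardly any sideways force, so the bar is centred. I'll ease the preload off and release gently.

```bash
python3 -m creep '[{"slide":[0,0,-0.08],"angular":[0,0,0],"claw":-1},{"slide":[0,0,0],"angular":[0,0,0],"claw":-1}]'>/dev/null; python3 st.py; python3 -m creep '[{"slide":[0,0,0],"angular":[0,0,0],"claw":0.5},{"slide":[0,0,0],"angular":[0,0,0],"claw":0.6},{"slide":[0,0,0],"angular":[0,0,0],"claw":0.8},{"slide":[0,0,0],"angular":[0,0,0],"claw":0.9},{"slide":[0,0,0],"angular":[0,0,0],"claw":0.9}]' >/dev/null; python3 st.py
```

```text
t 12.68 p [ 0.5097 -0.1509  0.0433] x'y' 0.4609 -0.2649 yaw 13.38 tilt [ 0.001  -0.0005] F [-1.2  2.3  6.3] gap 0.698 gf 39.6 q6 -0.73
t 13.1 p [ 0.5093 -0.1508  0.0422] x'y' 0.4605 -0.2647 yaw 13.38 tilt [-0.0004  0.0002] F [-0.3 -0.2  0.8] gap 0.947 gf 0.0 q6 -0.73
```

```bash
python3 -m creep '[{"slide":[0,0,-0.5],"angular":[0,0,0],"claw":1},{"slide":[0,0,-2],"angular":[0,0,0],"claw":1},{"slide":[0,0,-4],"angular":[0,0,0],"claw":1},{"slide":[0,0,-3],"angular":[0,0,0],"claw":1},{"slide":[0,0,-2],"angular":[0,0,0],"claw":1},{"slide":[0,0,0],"angular":[0,0,0.124],"claw":1},{"slide":[0,0,0],"angular":[0,0,0.124],"claw":1}]'>/dev/null; python3 -m creep '[{"slide":[3.6,-0.07,0],"angular":[0,0,0],"claw":1},{"slide":[3.6,-0.07,0],"angular":[0,0,0],"claw":1},{"slide":[3.6,-0.07,0],"angular":[0,0,0],"claw":1},{"slide":[3.6,-0.07,0],"angular":[0,0,0],"claw":1},{"slide":[3.6,-0.07,0],"angular":[0,0,0],"claw":1},{"slide":[3.6,-0.07,0],"angular":[0,0,0],"claw":1},{"slide":[3.6,-0.07,0],"angular":[0,0,0],"claw":1},{"slide":[3.6,-0.07,0],"angular":[0,0,0],"claw":1},{"slide":[3.6,-0.07,0],"angular":[0,0,0],"claw":1},{"slide":[0,0,0],"angular":[0,0,0],"claw":1}]'>/dev/null
python3 -m creep '[{"slide":[0,0,2],"angular":[0,0,0],"claw":1},{"slide":[0,0,2],"angular":[0,0,0],"claw":1},{"slide":[0,0,0],"angular":[0,0,0],"claw":1},{"slide":[0,0,0],"angular":[0,0,0],"claw":1}]'>/dev/null;python3 st.py
python3 - <<'E'
from h import *
t,s=viewer.snapshot('top'),viewer.snapshot('side')
a=cv2.resize(t[215:300,370:490],None,fx=3.3,fy=3.3,interpolation=2);b=cv2.resize(s[130:430,230:430],None,fx=2,fy=2,interpolation=2)
k=np.zeros((600,800,3),np.uint8);k[:a.shape[0],400:400+a.shape[1]]=a;k[:b.shape[0],:b.shape[1]]=b
cv2.imwrite('pics/after1.png',k)
A=np.radians(13.4);ux=np.array([np.cos(A),np.sin(A)]);uy=np.array([-ux[1],ux[0]])
bt=[r for r,q in blobs(t,'blue',(370,215,490,300))];bs=[r for r,q in blobs(s,'blue',(300,280,420,430))]
p,e=tri(bt[0][0],bs[0][0]);print('placed',p.round(4),e.round(4),(p[:2]@ux).round(4),(p[:2]@uy).round(4))
B=[plane('top',c,p[2])[:2] for c in cv2.boxPoints(bt[0])];print([np.round([b@ux,b@uy],4) for b in B])
for r,q in blobs(s,'blue',(250,190,330,262)): print(np.round(r[0],1),plane('side',r[0],.0285).round(4))
for r,q in blobs(t,'amber',(375,215,490,295)):
    print('amber',[np.round([plane('top',c,.036)[:2]@ux,plane('top',c,.036)[:2]@uy],4) for c in cv2.boxPoints(r)])
E
```

```text
t 14.85 p [0.5069 0.1728 0.117 ] x'y' 0.5332 0.0506 yaw -0.84 tilt [-0.0027 -0.0005] F [ 1.7 -0.5  0.1] gap 0.999 gf 0.0 q6 0.13Traceback (most recent call last):
  File "<stdin>", line 8, in <module>
IndexError: list index out of range
```

View pics/after1.png

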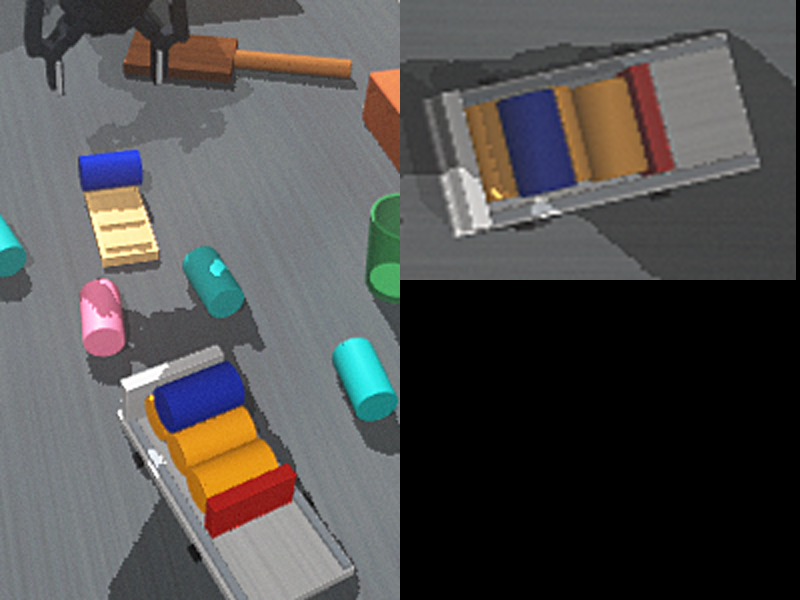

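The first blue bar sits in the groove between amber 1 and 2, parallel and level (crop (200,397), top crop (538,142)). Now the second bar.

```bash
python3 -m creep '[{"slide":[0.25,0.05,3],"angular":[0,0,0],"claw":1},{"slide":[0,0,2],"angular":[0,0,0],"claw":1},{"slide":[0,0,0],"angular":[0,0,0],"claw":1},{"slide":[0,0,0],"angular":[0,0,0],"claw":1}]'>/dev/null;python3 st.py
sed -i "s/'blue':((112,150,60)/'blue':((112,120,35)/" h.py; python3 - <<'E'
from h import *
s=viewer.snapshot('side')
for r,q in blobs(s,'blue',(255,190,330,235)): print(np.round(r[0],1),plane('side',r[0],.0285).round(4))
E
```

```text
t 15.28 p [0.5084 0.1754 0.0678] x'y' 0.5352 0.0528 yaw -0.85 tilt [-0.0006 -0.0001] F [ 0.6 -0.2  0.5] gap 1.003 gf 0.0 q6 0.14
[284.9 214.3] [0.5072 0.1766 0.0285]
```

```bash
python3 -m creep '[{"slide":[0.1,-0.06,2],"angular":[0,0,0],"claw":1},{"slide":[0,0,2],"angular":[0,0,0],"claw":1},{"slide":[0,0,1],"angular":[0,0,0],"claw":1},{"slide":[0,0,0.5],"angular":[0,0,0],"claw":1},{"slide":[0,0,0],"angular":[0,0,0],"claw":1},{"slide":[0,0,0],"angular":[0,0,0],"claw":1}]'>/dev/null;python3 st.py
python3 -m creep '[{"slide":[0,0,0],"angular":[0,0,0],"claw":-1},{"slide":[0,0,0],"angular":[0,0,0],"claw":-1},{"slide":[0,0,0],"angular":[0,0,0],"claw":-1},{"slide":[0,0,0],"angular":[0,0,0],"claw":-1},{"slide":[0,0,0],"angular":[0,0,0],"claw":-1},{"slide":[0,0,0],"angular":[0,0,0],"claw":-1}]' 35 >/dev/null; python3 st.py
```

```text
t 15.83 p [0.5084 0.1768 0.0133] x'y' 0.5356 0.0542 yaw -0.83 tilt [0.0013 0.0002] F [ 0.8 -1.2  0.4] gap 0.995 gf 0.0 q6 0.14
t 16.33 p [0.5084 0.1769 0.0136] x'y' 0.5355 0.0542 yaw -0.82 tilt [0.0018 0.0002] F [ 0.2 -0.2  5.5] gap 0.696 gf 37.1 q6 0.14
```

```bash
python3 -m creep '[{"slide":[0,0,-1],"angular":[0,0,0],"claw":-1},{"slide":[0,0,-2],"angular":[0,0,0],"claw":-1},{"slide":[0,0,-3],"angular":[0,0,0],"claw":-1},{"slide":[0,0,-4],"angular":[0,0,0],"claw":-1},{"slide":[0,0,-4],"angular":[0,0,0],"claw":-1},{"slide":[0,0,0],"angular":[0,0,-0.124],"claw":-1},{"slide":[0,0,0],"angular":[0,0,-0.124],"claw":-1},{"slide":[0,0,0],"angular":[0,0,0],"claw":-1}]'>/dev/null; python3 st.py
python3 -m creep '[{"slide":[-3.55,-0.75,0],"angular":[0,0,0],"claw":-1},{"slide":[-3.55,-0.75,0],"angular":[0,0,0],"claw":-1},{"slide":[-3.55,-0.75,0],"angular":[0,0,0],"claw":-1},{"slide":[-3.55,-0.75,0],"angular":[0,0,0],"claw":-1},{"slide":[-3.55,-0.75,0],"angular":[0,0,0],"claw":-1},{"slide":[-3.55,-0.75,0],"angular":[0,0,0],"claw":-1},{"slide":[-3.55,-0.75,0],"angular":[0,0,0],"claw":-1},{"slide":[-3.55,-0.75,0],"angular":[0,0,0],"claw":-1},{"slide":[-3.55,-0.75,0],"angular":[0,0,0],"claw":-1},{"slide":[-3.55,-0.75,0],"angular":[0,0,0],"claw":-1}]'>/dev/null
python3 -m creep '[{"slide":[0,0,0],"angular":[0,0,0],"claw":-1},{"slide":[0,0,0],"angular":[0,0,0],"claw":-1},{"slide":[0,0,0],"angular":[0,0,0],"claw":-1}]'>/dev/null;python3 st.py
```

```text
t 17.0 p [0.5078 0.1768 0.154 ] x'y' 0.535 0.0543 yaw 13.51 tilt [0.002  0.0003] F [-0.8  0.9 -1.7] gap 0.696 gf 38.7 q6 -0.11
t 18.08 p [ 0.516  -0.1854  0.1519] x'y' 0.459 -0.2999 yaw 13.22 tilt [-0.0021  0.0017] F [-0.4  0.2 -1.1] gap 0.698 gf 38.6 q6 -0.78
```

Lower to 25 mm above contact and settle, then check.

```bash
python3 -m creep '[{"slide":[0,0.1,3],"angular":[0,0,0],"claw":-1},{"slide":[-0.1,0,3],"angular":[0,0,0],"claw":-1},{"slide":[0,0,2],"angular":[0,0,0],"claw":-1},{"slide":[0,0,0],"angular":[0,0,0],"claw":-1},{"slide":[0,0,0],"angular":[0,0,0],"claw":-1},{"slide":[0,0,0],"angular":[0,0,0],"claw":-1},{"slide":[0,0,0],"angular":[0,0,0],"claw":-1}]'>/dev/null; python3 st.py
```

```text
t 18.67 p [ 0.5192 -0.1866  0.074 ] x'y' 0.4618 -0.3019 yaw 13.42 tilt [ 0.0024 -0.0014] F [ 0.2  0.3 -1.6] gap 0.698 gf 38.6 q6 -0.78
```

```bash
python3 -m creep '[{"slide":[0.05,-0.1,1],"angular":[0,0,0],"claw":-1},{"slide":[0,0,0.8],"angular":[0,0,0],"claw":-1},{"slide":[0,0,0.5],"angular":[0,0,0],"claw":-1},{"slide":[0,0,0.3],"angular":[0,0,0],"claw":-1},{"slide":[0,0,0],"angular":[0,0,0],"claw":-1},{"slide":[0,0,0],"angular":[0,0,0],"claw":-1}]'>/dev/null; python3 st.py; python3 -c "
from h import *
s=viewer.snapshot('side')
cv2.imwrite('pics/pl2.png',cv2.resize(s[270:430,280:420],None,fx=3.5,fy=3.5,interpolation=2))"
```

```text
t 19.17 p [ 0.5169 -0.1864  0.0461] x'y' 0.4596 -0.3011 yaw 13.37 tilt [-0.0007  0.0004] F [-0.2 -0.4 -1.1] gap 0.695 gf 38.7 q6 -0.78
```

View pics/pl2.png

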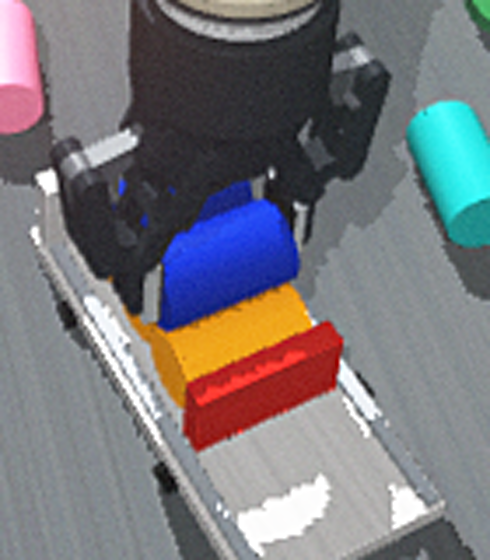

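The second blue bar (crop (230,262)) hovers about 2.5 mm above its groove beside the first. I'll feel my way down.

```bash
python3 -m creep '[{"slide":[0,0.08,0.1],"angular":[0,0,0],"claw":-1},{"slide":[0,0,0.05],"angular":[0,0,0],"claw":-1},{"slide":[0,0,0],"angular":[0,0,0],"claw":-1}]'>/dev/null; python3 st.py;  python3 -m creep '[{"slide":[0,0,0.06],"angular":[0,0,0],"claw":-1},{"slide":[0,0,0],"angular":[0,0,0],"claw":-1}]'>/dev/null; python3 st.py
```

```text
t 19.47 p [ 0.518  -0.1863  0.0451] x'y' 0.4607 -0.3013 yaw 13.39 tilt [ 0.0003 -0.0002] F [ 0.3  0.7 -0.2] gap 0.696 gf 38.7 q6 -0.78
t 19.63 p [ 0.5179 -0.1862  0.0444] x'y' 0.4606 -0.3012 yaw 13.39 tilt [-0. -0.] F [-0.   0.6 -2.1] gap 0.697 gf 38.7 q6 -0.78
```

```bash
python3 -m creep '[{"slide":[0,0,0.04],"angular":[0,0,0],"claw":-1},{"slide":[0,0,0],"angular":[0,0,0],"claw":-1}]'>/dev/null; python3 st.py
```

```text
t 19.8 p [ 0.5179 -0.1863  0.0442] x'y' 0.4606 -0.3012 yaw 13.38 tilt [ 0.0002 -0.0001] F [-0.4  0.2 -0. ] gap 0.698 gf 38.9 q6 -0.78
```

```bash
python3 -m creep '[{"slide":[0,0,0.04],"angular":[0,0,0],"claw":-1},{"slide":[0,0,0],"angular":[0,0,0],"claw":-1}]'>/dev/null; python3 st.py
```

```text
t 19.97 p [ 0.518  -0.1863  0.0441] x'y' 0.4607 -0.3012 yaw 13.39 tilt [ 0.0003 -0.0002] F [-1.   1.2  3.4] gap 0.697 gf 39.3 q6 -0.78
```

```bash
python3 -m creep '[{"slide":[0,0,0.03],"angular":[0,0,0],"claw":-1},{"slide":[0,0,0],"angular":[0,0,0],"claw":-1}]'>/dev/null; python3 st.py
```

```text
t 20.13 p [ 0.518  -0.1863  0.044 ] x'y' 0.4607 -0.3013 yaw 13.39 tilt [ 0.0004 -0.0003] F [-0.9  0.9  5.8] gap 0.695 gf 39.7 q6 -0.78
```

```bash
python3 -m creep '[{"slide":[0,0,-0.03],"angular":[0,0,0],"claw":-1},{"slide":[0,0,0],"angular":[0,0,0],"claw":0.5},{"slide":[0,0,0],"angular":[0,0,0],"claw":0.6},{"slide":[0,0,0],"angular":[0,0,0],"claw":0.8},{"slide":[0,0,0],"angular":[0,0,0],"claw":0.9},{"slide":[0,0,0],"angular":[0,0,0],"claw":0.9}]' >/dev/null; python3 st.py
python3 -m creep '[{"slide":[0,0,-0.5],"angular":[0,0,0],"claw":1},{"slide":[0,0,-2],"angular":[0,0,0],"claw":1},{"slide":[0,0,-4],"angular":[0,0,0],"claw":1},{"slide":[0,0,-4],"angular":[0,0,0],"claw":1},{"slide":[0,0,-3],"angular":[0,0,0],"claw":1},{"slide":[4,0,0],"angular":[0,0,0],"claw":1},{"slide":[4,0,0],"angular":[0,0,0],"claw":1},{"slide":[4,0,0],"angular":[0,0,0],"claw":1},{"slide":[4,0,0],"angular":[0,0,0],"claw":1},{"slide":[4,0,0],"angular":[0,0,0],"claw":1}]'>/dev/null
python3 -m creep '[{"slide":[4,0,0],"angular":[0,0,0],"claw":1},{"slide":[4,0,0],"angular":[0,0,0],"claw":1},{"slide":[4,0,0],"angular":[0,0,0],"claw":1},{"slide":[0,0,0],"angular":[0,0,0],"claw":1},{"slide":[0,0,0],"angular":[0,0,0],"claw":1}]'>/dev/null
python3 st.py; python3 - <<'E'
from h import *
t,s=viewer.snapshot('top'),viewer.snapshot('side')
a=cv2.resize(t[215:300,370:490],None,fx=3.3,fy=3.3,interpolation=2);b=cv2.resize(s[230:430,230:430],None,fx=2,fy=2,interpolation=2)
k=np.zeros((420,800,3),np.uint8);k[:a.shape[0],400:400+a.shape[1]]=a;k[:b.shape[0],:b.shape[1]]=b
cv2.imwrite('pics/end.png',k)
E
```

```text
t 20.63 p [ 0.5178 -0.1863  0.0434] x'y' 0.4606 -0.3012 yaw 13.38 tilt [-0.0002  0.0001] F [ 0.8  0.2 -0.9] gap 0.948 gf 0.0 q6 -0.78
t 21.88 p [0.4428 0.127  0.179 ] x'y' 0.4602 0.021 yaw 13.69 tilt [ 0.0002 -0.0002] F [ 0.4 -1.1  0.4] gap 1.004 gf 0.0 q6 -0.2
```

View pics/end.png

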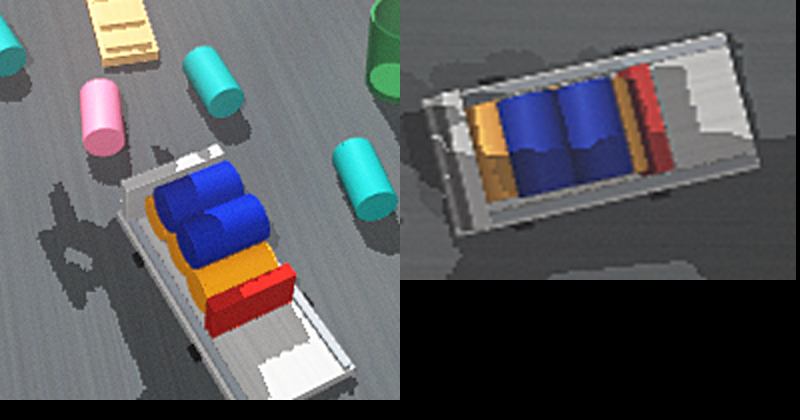

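Both blue bars lie side by side in the grooves with their ends level, and the fence still holds the row snug (side crop (198,195) and (223,229), top crop (538,142) and (595,130)). The robot is clear, so I'm handing in.

```bash
python3 -c "
from station import ticket; print(ticket.sign_off())"
```

```text
the job is handed in; nothing more can be done
None
```

I handed the job in at about 22 s: the fence is pushed snug, both blue bars lie level and side by side in the two grooves, and the tumbler and jar were not touched.

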